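# Pop the breaker flap of a bench power console

### The job

A breaker has tripped in the grey power console on the bench: with the fingertips press once on the ribbed pad of its wide flap, far enough for the push-push latch underneath to let go but without forcing it, then take the hand away so that the flap springs up by itself, and see that it stays standing open before you finish. A second press would latch it again, so do not push the flap back down or shove it once it is up. Leave the narrow flap shut, and do not lift or shift the console's neighbours: the oil bottle, the steel bush, the spanner and the aluminium billet.

Things in the scene. Friction and masses are not known exactly. Their poses are not given: they have to be found in the camera images.
- console: light-grey steel power console fixed to the bench. Origin: centre of its underside; x from its socket front to its back, y along its width, z up. 264 mm wide, x from -85 to +90 mm. Its deck rises at 12 degrees from 88 mm high at the front edge to 111 mm at x = +23 mm, then a flat ledge 115 mm high. In the deck two dark-grey flaps, a wide one (centre y = +41 mm), a narrow one (y = -80 mm)
- flap_pad (a point): centre of the top of the ribbed press pad (22 x 34 mm, 1 mm proud) on the WIDE flap, over its latch; rides on the flap. x: from free edge to hinge, y: along the hinge, z: out of the face. Flap 135 mm wide, 110 mm from hinge to free edge, 4 mm thick, face 1.5 mm above the deck. Pad midway along the width, 20 mm from the free edge, which is the console's front edge (no frame before it)
- flap_hinge (a point): middle of the WIDE flap's hinge line, at its far, upper edge, 90 mm up the slope from the pad; axes as the pad's. Opening, the free edge sweeps an arc of 110 mm radius about it, up and away from the front, to upright
- flap (a joint): WIDE flap's angle, rad: 0 (within 0.01) shut and latched, negative pressed in, 1.70 open stop (upright). Push-push latch: pressing the pad in 5 mm (3 to 4 N; rubber stop at 6 mm, -0.067) lets it go, under 4 mm does not. It rises only as the finger withdraws, following it with 1 to 2 N, then swings up damped in about 1.5 s and its spring keeps it at the stop. Pressed shut again it latches
- flap_catch (a joint): hidden follower pin inside the WIDE flap's latch, sliding sideways, m: 0 hooked (flap held), about +0.006 with the pad pressed to the stop, -0.0075 to -0.0105 once the flap is let go and up; it stays there until the flap is pushed shut again
- rcd_flap_pad (a point): the same press pad on the NARROW flap (57 mm wide, otherwise alike), 121 mm to the console's -y side of the wide flap's pad. Not to be pressed
- rcd_flap (a joint): angle of the NARROW flap, rad, same meaning as for the wide one: 0 = shut and latched. It must stay shut.
- oil_bottle: white plastic oil bottle with black cap, 48 mm diameter, 130 mm tall, 0.18 kg, standing on the bench beside the console. Origin: centre of its underside, z up. Bystander.
- bush: turned steel bush, 38 mm outside, 22 mm bore, 28 mm tall, 0.15 kg, standing on the console's flat rear ledge. Origin: centre of its underside, z up. Bystander.
- spanner: steel spanner 160 mm long lying on the bench beside the console, 0.14 kg. Origin: centre of its underside, x along it. Bystander.
- billet: aluminium round billet, 40 mm diameter, 60 mm tall, 0.45 kg, standing on the bench before the console's front. Origin: centre of its underside, z up. Bystander.

How it is judged:
By the outcome, as a careful person would: the job done as asked, in the order asked, and still so for the second after the job is handed in, with the robot touching nothing.
It also fails if it takes over 38 s, if anything falls off the work surface, if the arm or the gripper's body presses on something with over 40 N, if the wrist force passes 120 N, or if a joint passes its speed limit or range.

### The arm

A 6-joint arm with a two-finger parallel gripper is mounted at the origin on the work surface. World frame = base frame: x ahead of the robot, y to its left, z up, the work surface at z = 0. Lengths are in m, angles in degrees, forces in N, time in s.
With the tool pointing down it reaches from about 0.4 to 0.825 m from the base axis. Payload 7 kg.
Tool frame: the origin (TCP) lies midway between the tips of the shut fingers; the grasp point (between the pads) lies 19 mm behind it; z points along the fingers, x is the direction in which the jaws open and shut, and the axes are right-handed (so a half turn about z gives the same grasp; the last joint's range is limited). The gripper opens to 88 mm and grips with 3 to 60 N. Pads are 19 mm wide; open, the fingers measure 130 mm over their backs; the gripper's body (78 mm by 193 mm) begins 47 mm behind the grasp point.
Start: joints at [-49.154, 20.546, 0.682, 0, -70.136, -16.507], TCP at [0.278, -0.615, 0.227] pointing down, gripper open.
Joint ranges: [-176.03, 176.03], [-82.01, 121.73], [-58.28, 71.71], [-173.87, 95.51], [-174.79, -0.11], [-173.66, 173.66]. Speed limits (degrees/s): [136.94, 136.94, 172.46, 180, 180, 180].

### API

Orientations are given as [roll, pitch, yaw] about the fixed x, y, z axes, in that order (R = Rz(yaw) Ry(pitch) Rx(roll)).
In Python, from plant import * gives the robot as it stands. The module is installed in compiled form; this text tells all that it offers.
- The arm moves only by the shell command python3 -m pendant 'ROWS' [OPENING]. ROWS is JSON, a list that holds one entry, the list of rows, each a list of 6 numbers: the shift along the world's x, y, z in mm, then the turn, a rotation vector about the world's x, y, z in degrees. A call has 1 to 10 rows; each row is the pose to reach, as a shift and turn from the pose commanded when the call began; what a row does not reach only later rows make up. A row lasts 1/8 s, in which the tool goes at most 62.5 mm and 10.7 degrees, less where a joint would pass 70% of its speed; a pose out of reach is approached as far as the arm can. A call with a gripper value outside its range is refused whole. OPENING is the closure, from -1 (fully open) to 1 (shut), set as the call begins (- or left out, the last holds). The fingers move at their own pace and stop on an object; the grip force is fixed at half the most. Time passes only in rows, so rows that repeat a pose let the fingers close. It gives the time, the measured TCP pose, the force and the opening at its end, in the units of the state.
- get_obs(): the state, without advancing time (a new reading comes with each control period).
- snapshot(name): name is "scene" or "top"; returns a dict with "pixels" (480x640x3 uint8, red, green, blue), "depth" (480x640 float32, m along the optical axis (not along the pixel's ray), 0 where there is no reading), "fx", "fy", "cx", "cy" (pixels), "pose" (4x4, takes a point from camera to world coordinates). Camera axes: x right, y down, z forward; pixel columns grow to the right and rows downward; lengths in m; the calibration is good to about 2 mm. A picture is of the moment at which its call begins.
- close_job(): hands the job in, once; it reports no verdict.
The state is a dict: "clock": time; "joint_pos": joint angles; "qvel": joint speeds; "tau": joint torques, N m; "tool_pos": TCP position; "orientation": TCP orientation; "force": force on the tool from outside, world axes, zero at the start; "moment": the same for the moment, N m; "opening": finger opening in m.
Only numpy, scipy, OpenCV 4.12 (cv2) and the standard library are available. Lean on these libraries where they do the work, as an engineer would, in place of code of your own. Each camera call takes 0.05 s, during which the arm holds its last target. There are 200 camera calls.

## Working session

There is one attempt and no reset: what is moved stays moved. The work goes in short steps, Python scripts to look and compute and a shell command to move; the robot and the scene stay as the last step left them, time stands still between calls to the robot, and variables do not carry over. Pictures are saved under pics/ and viewed, about 8 in all and at most 12, crops included, and the job is handed in when it is done.

```bash
mkdir -p pics; cat > h.py <<'E'
from plant import *
import numpy as np, cv2, pickle
def snap(n,f):
    s=snapshot(n); pickle.dump(s,open(f'{f}.pkl','wb')); cv2.imwrite(f'pics/{f}.png',s['pixels'][...,::-1]); return s
def pt(s,u,v,r=1):
    d=s['depth'][v-r:v+r+1,u-r:u+r+1]; z=np.median(d[d>0])
    return (s['pose']@[(u-s['cx'])/s['fx']*z,(v-s['cy'])/s['fy']*z,z,1])[:3]
def proj(s,p):
    c=np.linalg.inv(s['pose'])@np.r_[p,1]; return c[0]/c[2]*s['fx']+s['cx'],c[1]/c[2]*s['fy']+s['cy']
E
python3 - <<'E'
from h import *
a=snap('top','t0');b=snap('scene','s0')
print(get_obs()); print(a['pose'],b['pose'])
E
```

```text
{'clock': 0.1, 'joint_pos': array([-4.91543374e+01,  2.05871742e+01,  6.39095617e-01, -1.52435466e-02,
       -7.01355832e+01, -1.65062036e+01]), 'qvel': array([-0.07165422, -0.12968809,  0.17179857,  0.14368455, -0.02784579,
       -0.03004939]), 'tau': array([-3.07505288e-03, -5.84162629e+01,  2.93753797e+01,  7.01547593e+00,
        1.02200807e-02, -3.02482033e-05]), 'tool_pos': array([ 0.27797455, -0.61463512,  0.22572654]), 'orientation': array([-1.79989968e+02, -8.42857645e-02,  1.14334261e+02]), 'force': array([ 0.00390833, -0.53097291,  0.50314943]), 'moment': array([0.02104501, 0.05300794, 0.04590813]), 'opening': 0.08715836005288428}
[[-0.02379841 -0.98103828  0.1923474   0.42264056]
 [-0.99971584  0.02361746 -0.00323385  0.05948298]
 [-0.00137023 -0.1923697  -0.98132157  0.86869909]
 [ 0.          0.          0.          1.        ]] [[-0.026198    0.63462198 -0.77237854  1.15956707]
 [ 0.99958871  0.02564654 -0.01283227  0.06601223]
 [ 0.01166519 -0.77239704 -0.63503286  0.57015191]
 [ 0.          0.          0.          1.        ]]
```

View pics/t0.png

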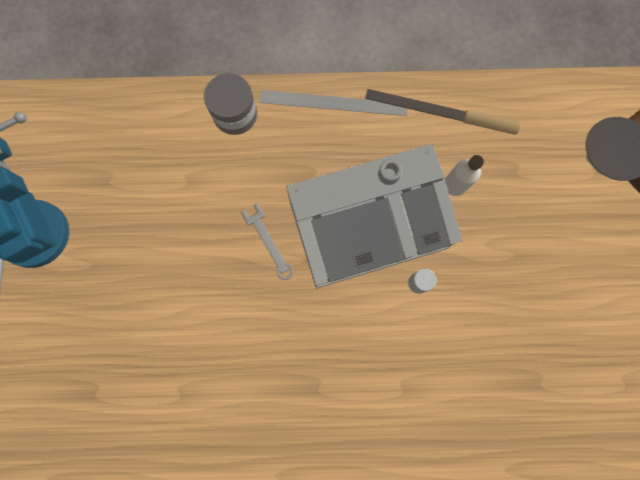

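View pics/s0.png

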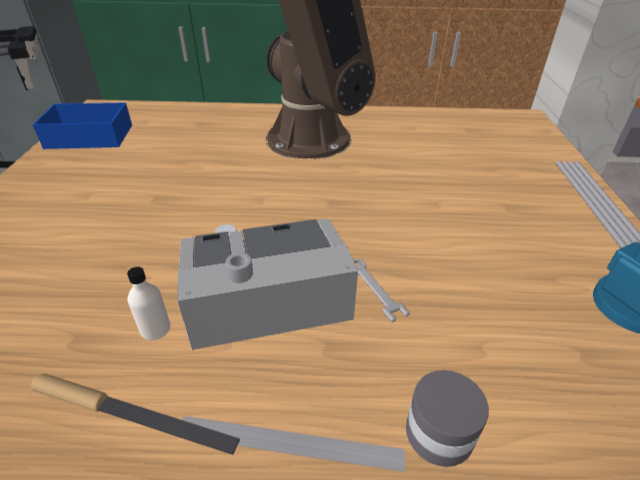

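The top view shows the wide pad at about (364,259), the narrow pad at (432,239), the billet at (425,281) and the bush at (391,170). The scene view shows both flaps shut.

```bash
python3 - <<'E'
from h import *
s=pickle.load(open('t0.pkl','rb'))
for n,u,v in [('pad',364,259),('npad',432,239),('ledgeL',297,193),('ledgeR',428,155),('billet',424,279),('bushrim',383,172),('flapL far',322,222),('flapmid',355,235)]: print(n,pt(s,u,v).round(4))
c=cv2.resize(s['pixels'][130:300,280:480],(800,680),interpolation=cv2.INTER_CUBIC)[80:]
cv2.imwrite('pics/c1.png',c[...,::-1])
E
```

```text
pad [ 0.5423 -0.0205  0.0948]
npad [ 0.5736 -0.1376  0.0973]
ledgeL [0.6549 0.0904 0.1162]
ledgeR [ 0.7173 -0.1362  0.1168]
billet [ 0.5095 -0.1277  0.0611]
bushrim [ 0.6786 -0.0529  0.1446]
flapL far [0.6046 0.0492 0.1108]
flapmid [ 0.5825 -0.0062  0.103 ]
```

View pics/c1.png

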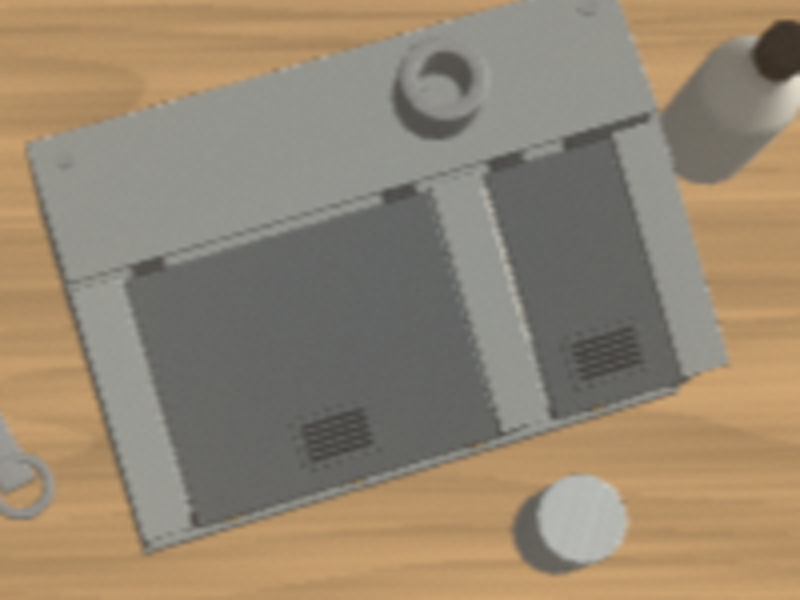

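```bash
cat >> h.py <<'E'
from scipy.spatial.transform import Rotation as Ro
pad=np.array([.5423,-.0205,.0950]); th=np.radians(15.0)
xc=np.array([np.cos(th),np.sin(th),0]); yc=np.array([-np.sin(th),np.cos(th),0])
def Rt(t=15):
    t=np.radians(t); z=np.sin(t)*xc-np.cos(t)*np.array([0,0,1]); return np.c_[yc,np.cross(z,yc),z]
E
python3 - <<'E'
from h import *
R=Rt(); R0=Ro.from_euler('xyz',[180,0,114.35],degrees=True).as_matrix()
print((Ro.from_matrix(R@R0.T)).as_rotvec(degrees=True))
hov=pad-R[:,2]*.06
print(hov,(hov-[.278,-.615,.227])*1e3)
E
```

```text
[  5.0558489  -14.13987565  -9.29648836]
[ 0.5273     -0.02451924  0.15295555] [249.3        590.48076211 -74.04445042]
```

```bash
python3 -m pendant '[[[15,30,0,0,0,0],[40,90,0,0.5,-1.5,-1],[65,150,0,1,-3,-2],[92,215,0,1.5,-5,-3],[118,280,0,2,-6.5,-4],[144,340,0,2.5,-8,-5],[170,400,0,3.2,-9.5,-6],[195,460,0,4,-11,-7],[222,525,0,4.5,-12.8,-8],[249,590,0,5.06,-14.14,-9.3]]]' 1
python3 -m pendant '[[[0,0,0,0,0,0],[0,0,0,0,0,0],[0,0,0,0,0,0],[0,0,0,0,0,0]]]'
```

```text
clock: 1.35
tool_pos: [0.5104, -0.064, 0.2268]
orientation: [164.9, -0.0, 105.0]
force: [1.2, -0.6, 0.5]
opening: 0.0007
clock: 1.85
tool_pos: [0.5099, -0.0673, 0.2265]
orientation: [165.0, -0.0, 104.9]
force: [0.2, 0.1, 0.5]
opening: 0.0005
```

```bash
python3 -m pendant '[[[9,20,-10,0,0,0],[17,42,-30,0,0,0],[19,43,-50,0,0,0],[22,44,-74,0,0,0],[25,45,-95,0,0,0],[27,45.5,-110,0,0,0],[27,45.5,-110,0,0,0],[27,45.5,-110,0,0,0]]]'
python3 - <<'E'
from h import *
s=snap('scene','s1');b=snap('top','t1');o=get_obs();print(o['tool_pos'],o['orientation'],o['force'])
u,v=map(int,proj(s,pad));print(u,v,proj(s,pad))
c=cv2.resize(s['pixels'][150:330,150:390],(800,600),interpolation=cv2.INTER_CUBIC);cv2.imwrite('pics/c2.png',c[...,::-1])
E
```

```text
clock: 2.85
tool_pos: [0.5374, -0.0211, 0.1171]
orientation: [165.0, 0.0, 104.9]
force: [-0.2, 0.5, 0.0]
opening: 0.0004
[ 0.53755455 -0.02069655  0.11746197] [ 1.64918779e+02 -6.86595119e-03  1.04961001e+02] [-0.57549962  0.02252782  0.79086771]
279 226 (np.float64(279.4710870322246), np.float64(226.75044531723998))
```

View pics/c2.png

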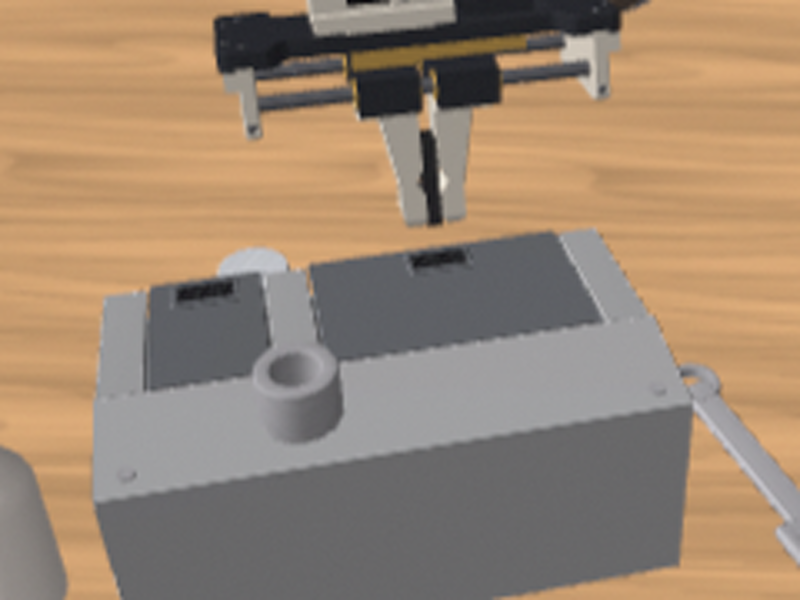

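View pics/t1.png

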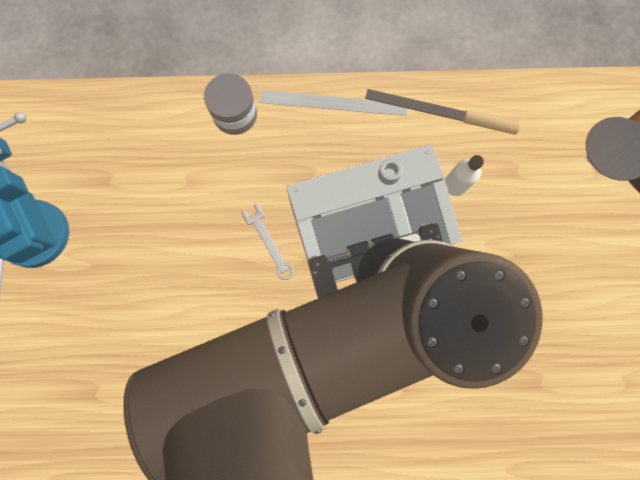

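The fingertip, at crop (435,222), is right above the wide pad at crop (437,259). The measured pad pixel agrees with my projected one to within about 2 px, so I'm descending.

```bash
python3 -m pendant '[[[1.5,0.4,-6,0,0,0],[3,0.8,-12,0,0,0],[4.6,1.2,-18,0,0,0],[4.6,1.2,-18,0,0,0],[4.6,1.2,-18,0,0,0]]]'
for i in 1; do python3 -m pendant '[[[0.25,0.07,-1,0,0,0],[0.5,0.13,-2,0,0,0],[0.5,0.13,-2,0,0,0],[0.5,0.13,-2,0,0,0]]]'; done
python3 -m pendant '[[[0.25,0.07,-1,0,0,0],[0.5,0.13,-2,0,0,0],[0.5,0.13,-2,0,0,0],[0.5,0.13,-2,0,0,0]]]'
```

```text
clock: 3.58
tool_pos: [0.5417, -0.0193, 0.0984]
orientation: [165.0, -0.0, 105.0]
force: [-0.9, 0.2, -0.8]
opening: 0.0004
clock: 4.08
tool_pos: [0.5422, -0.0192, 0.0966]
orientation: [165.0, -0.0, 105.0]
force: [0.3, 0.7, 0.3]
opening: 0.0002
clock: 4.58
tool_pos: [0.5427, -0.0191, 0.0946]
orientation: [165.0, -0.0, 105.0]
force: [-0.9, -0.3, 1.9]
opening: 0.0002
```

```bash
python3 -m pendant '[[[0.25,0.07,-1,0,0,0],[0.5,0.13,-2,0,0,0],[0.5,0.13,-2,0,0,0],[0.5,0.13,-2,0,0,0]]]'
python3 -m pendant '[[[0.25,0.07,-1,0,0,0],[0.25,0.07,-1,0,0,0],[0.25,0.07,-1,0,0,0]]]'
python3 - <<'E'
from h import *
import time
print(get_obs()['force'])
E
```

```text
clock: 5.08
tool_pos: [0.5432, -0.019, 0.0925]
orientation: [165.0, -0.0, 105.0]
force: [-0.3, 0.4, 1.3]
opening: 0.0003
clock: 5.45
tool_pos: [0.5434, -0.0189, 0.0915]
orientation: [165.0, -0.0, 105.0]
force: [-0.9, 0.1, 1.2]
opening: 0.0003
[-0.9048273  0.0550976  1.2043179]
```

```bash
python3 -m pendant '[[[0.25,0.07,-1,0,0,0],[0.25,0.07,-1,0,0,0],[0.25,0.07,-1,0,0,0]]]'
python3 -m pendant '[[[0.15,0.03,-0.6,0,0,0],[0.15,0.03,-0.6,0,0,0],[0.15,0.03,-0.6,0,0,0]]]'
```

```text
clock: 5.82
tool_pos: [0.5436, -0.0188, 0.0905]
orientation: [165.0, -0.0, 105.0]
force: [-0.7, -0.9, 1.7]
opening: 0.0005
clock: 6.2
tool_pos: [0.5437, -0.0188, 0.0899]
orientation: [165.0, -0.0, 105.0]
force: [-1.5, 0.1, 1.2]
opening: 0.0005
```

```bash
python3 -m pendant '[[[0.15,0.04,-0.6,0,0,0],[0.15,0.04,-0.6,0,0,0],[0.15,0.04,-0.6,0,0,0]]]'
python3 -m pendant '[[[0.15,0.04,-0.6,0,0,0],[0.15,0.04,-0.6,0,0,0],[0.15,0.04,-0.6,0,0,0]]]'
```

```text
clock: 6.58
tool_pos: [0.5439, -0.0187, 0.0893]
orientation: [165.0, -0.0, 105.0]
force: [-4.1, -0.6, 2.0]
opening: 0.0009
clock: 6.95
tool_pos: [0.544, -0.0188, 0.0892]
orientation: [165.0, -0.0, 105.0]
force: [-6.2, -0.7, 8.5]
opening: 0.0003
```

Force has risen to 8.5 N at about 5.8 mm of travel, so the flap has reached the rubber stop. I'm withdrawing up and to the front.

```bash
python3 -m pendant '[[[0,0,4,0,0,0],[-2,-0.5,9,0,0,0],[-8,-2,16,0,0,0],[-18,-5,24,0,0,0],[-32,-9,34,0,0,0],[-48,-13,46,0,0,0],[-63,-17,60,0,0,0],[-78,-21,75,0,0,0],[-92,-25,92,0,0,0],[-105,-28,110,0,0,0]]]'
python3 -m pendant '[[[0,0,0,0,0,0],[0,0,0,0,0,0],[0,0,0,0,0,0],[0,0,0,0,0,0],[0,0,0,0,0,0],[0,0,0,0,0,0],[0,0,0,0,0,0],[0,0,0,0,0,0],[0,0,0,0,0,0],[0,0,0,0,0,0]]]'
python3 - <<'E'
from h import *
s=snap('scene','s2')
E
```

```text
clock: 8.2
tool_pos: [0.4378, -0.0471, 0.1994]
orientation: [165.0, -0.0, 105.0]
force: [0.5, 0.1, -0.2]
opening: 0.0006
clock: 9.45
tool_pos: [0.4392, -0.0467, 0.1988]
orientation: [165.0, -0.0, 105.0]
force: [0.2, -0.1, 0.7]
opening: 0.0006
```

View pics/s2.png

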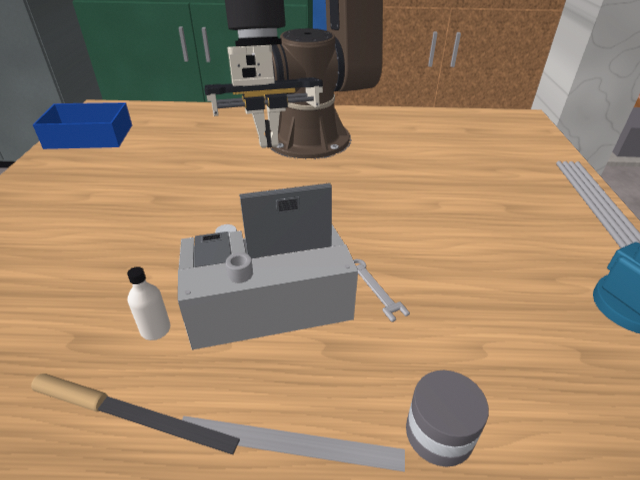

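The wide flap stands upright (top edge about (287,190)), the narrow flap is shut (212,248), and the neighbours look unmoved. I'll wait a bit longer and check that it stays.

```bash
python3 -m pendant '[[[0,0,0,0,0,0],[0,0,0,0,0,0],[0,0,0,0,0,0],[0,0,0,0,0,0],[0,0,0,0,0,0],[0,0,0,0,0,0],[0,0,0,0,0,0],[0,0,0,0,0,0],[0,0,0,0,0,0],[0,0,0,0,0,0]]]'
python3 - <<'E'
from h import *
a=pickle.load(open('s0.pkl','rb'));b=pickle.load(open('s2.pkl','rb'));s=snap('scene','s3')
for u,v in [(287,196),(265,245),(320,240)]: print(pt(b,u,v).round(4),pt(s,u,v).round(4))
D=lambda p,q,r:np.abs(p['pixels'][r].astype(int)-q['pixels'][r]).mean().round(2)
for n,r in dict(bottle=np.s_[265:340,128:172],bush=np.s_[254:282,224:240],nflap=np.s_[232:266,190:232],spanner=np.s_[260:320,356:410],billet=np.s_[224:236,215:238],flap=np.s_[184:255,240:335]).items(): print(n,D(a,s,r),D(b,s,r))
E
```

```text
clock: 10.75
tool_pos: [0.4392, -0.0467, 0.1988]
orientation: [165.0, -0.0, 105.0]
force: [-0.4, -0.0, 0.1]
opening: 0.0005
[0.6234 0.0047 0.2141] [0.6224 0.0046 0.2135]
[ 0.6394 -0.0311  0.1335] [ 0.6401 -0.0309  0.1341]
[0.6163 0.0532 0.1274] [0.617  0.0532 0.128 ]
bottle 3.18 0.66
bush 3.01 0.66
nflap 2.39 0.72
spanner 3.39 0.62
billet 3.5 0.59
flap 49.71 0.74
```

```bash
python3 -c "
from plant import *
close_job()"
```

```text
the job is handed in; nothing more can be done
```

The wide flap is open and standing on its own, and the job is handed in at about 10.8 s on the robot's clock.

- **Press:** I made one press on the wide flap's ribbed pad with the shut fingertips. The tip went in about 5.8 mm, until the force rose to about 8.5 N vertically (about 10.5 N in all), a little above the 3–4 N latch force. I took that rise as the rubber stop. At that point there was also about 6 N sideways along x, which I did not look into.
- **Withdrawal:** I drew the hand up and towards the front, and the flap swung up by itself.
- **Flap check:** Two pictures 1.3 s apart show it upright and unchanged within the 1 mm measuring noise, with its top edge about 0.214 m up.
- **Other checks:** The narrow flap looks shut. The bottle, bush, spanner and billet look unmoved: pictures before and after differ only by a small, even brightness change. The hand ended well clear and touching nothing, with the force near 0 N.
- **Not checked:** I had no reading of the hidden latch pin.

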